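# Sort the loose bench things into their trays

## Task

Sort the four loose things standing beside the trays on the wooden stand, each into the tray that already holds its kind: the spanner and the tape measure in with the hex keys, the loose carton of screws in with the other carton, and the short timber offcut in with the long one. Carry the spanner level, set everything down gently without dropping it, flat on the tray floor and the same way up as it is now, and leave what already lies in the trays where it is.

Things in the scene. Friction and masses are not known exactly. Their poses are not given: they have to be found in the camera images.
- tool_tray: Tool tray, the one holding the red hex-key set: open grey metal tray with a bright rim, fixed; the three alike trays stand side by side in any order. 222 (its x) x 138 (its y) x 22 mm high, walls and floor 4 mm, inside 214 x 130 mm. Origin: centre of its underside; floor 4 mm above. x along the long side, away from the robot (card holder on the -x end); z up.
- screw_tray: Screw tray, the one holding a carton of screws: open grey metal tray with a bright rim, fixed; the three alike trays stand side by side in any order. 222 (its x) x 138 (its y) x 22 mm high, walls and floor 4 mm, inside 214 x 130 mm. Origin: centre of its underside; floor 4 mm above. x along the long side, away from the robot (card holder on the -x end); z up.
- offcut_tray: Offcut tray, the one holding the long timber offcut: open grey metal tray with a bright rim, fixed; the three alike trays stand side by side in any order. 222 (its x) x 138 (its y) x 22 mm high, walls and floor 4 mm, inside 214 x 130 mm. Origin: centre of its underside; floor 4 mm above. x along the long side, away from the robot (card holder on the -x end); z up.
- spanner: Loose flat steel spanner on the stand, 190 mm long (its y), 9 thick. Straight shank 17 mm wide (its x) from y = -51 to +95 mm; open jaws at the -y end, 44 mm wide, heavier. Balance point on the shank at y = -7 mm. Origin: middle of its length, on the underside; z up. Grip across the shank (along its x) at the balance point so that it carries level.
- tape_measure: Loose orange and black tape measure standing on edge on the stand (not the one on the black saw table behind), 36 mm thick (its x; the body reaches from x = -18 to +16 mm), 76 long (its y), 63 high. Origin: centre of its underside; z up. Grip across its thickness, along its x.
- loose_screw_box: Loose shut cardboard carton of screws with a green and white label, the one outside the trays, 56 (its x) x 96 (its y) x 54 mm high, twin of the one in the screw tray. Origin: centre of its underside; z up. Grip along its x.
- short_offcut: Loose near-cubic plain timber offcut on the stand, 52 (its x) x 56 (its y) x 45 mm high. Origin: centre of its underside; z up.
- hex_keys: Red folding hex-key set already in the tool tray, to stay there: 29 (its x) x 99 (its y) x 22 mm high, lying with its length along the tray, against the +y side and towards the far (+x) end. Loose. Origin: centre of its underside.
- full_screw_box: Carton of screws already in the screw tray, to stay there: 56 (its x) x 96 (its y) x 54 mm high, standing across the far (+x) end of the tray. Loose. Origin: centre of its underside.
- long_offcut: Long timber offcut already in the offcut tray, to stay there: 60 (its x) x 110 (its y) x 38 mm high, lying across the far (+x) end of the tray. Loose. Origin: centre of its underside.
Mind the look-alikes: they are no part of the job. There is more than one size of the short_offcut; the one meant has the size given above.

How it is judged:
At the end, for the whole second after the job is handed in: Spanner and tape measure in the tool tray, loose carton in the screw tray, short offcut in the offcut tray, all on the tray floor (underside within 8 mm of it), upright or flat within 0.1 rad, at rest; what lay in the trays still lies flat there, within 30 mm of where it was (x of spanner in the frame of tool_tray between -0.1 and 0.1 m and y of spanner in the frame of tool_tray between -0.06 and 0.06 m and z of spanner in the frame of tool_tray between -0.002 and 0.012 m and angle between each of spanner, tape_measure, loose_screw_box, short_offcut, hex_keys, full_screw_box, long_offcut's own z axis and vertical below 0.1 rad and linear speed of each of spanner, tape_measure, loose_screw_box, short_offcut, hex_keys, full_screw_box, long_offcut below 0.02 m/s and angular speed of each of spanner, tape_measure, loose_screw_box, short_offcut, hex_keys, full_screw_box, long_offcut below 0.2 rad/s and x of tape_measure in the frame of tool_tray between -0.1 and 0.1 m and y of tape_measure in the frame of tool_tray between -0.06 and 0.06 m and z of tape_measure in the frame of tool_tray between -0.002 and 0.012 m and x of loose_screw_box in the frame of screw_tray between -0.1 and 0.1 m and y of loose_screw_box in the frame of screw_tray between -0.06 and 0.06 m and z of loose_screw_box in the frame of screw_tray between -0.002 and 0.012 m and x of short_offcut in the frame of offcut_tray between -0.1 and 0.1 m and y of short_offcut in the frame of offcut_tray between -0.06 and 0.06 m and z of short_offcut in the frame of offcut_tray between -0.002 and 0.012 m and x of hex_keys in the frame of tool_tray between -0.1 and 0.1 m and y of hex_keys in the frame of tool_tray between -0.06 and 0.06 m and z of hex_keys in the frame of tool_tray between -0.002 and 0.012 m and x of full_screw_box in the frame of screw_tray between -0.1 and 0.1 m and y of full_screw_box in the frame of screw_tray between -0.06 and 0.06 m and z of full_screw_box in the frame of screw_tray between -0.002 and 0.012 m and x of long_offcut in the frame of offcut_tray between -0.1 and 0.1 m and y of long_offcut in the frame of offcut_tray between -0.06 and 0.06 m and z of long_offcut in the frame of offcut_tray between -0.002 and 0.012 m); the robot touches nothing.
It fails at once if something that already lay in a tray is pushed more than 30 mm from where it lay (distance of any of hex_keys, full_screw_box, long_offcut from where it was at the start of the episode above 0.03 m).
It fails at once if a thing is let fall from more than about 5 cm ((contact force between the fingers and spanner below 0.05 N and height (world z) of spanner above 0.05 m and linear speed of spanner above 0.3 m/s) or (contact force between the fingers and tape_measure below 0.05 N and height (world z) of tape_measure above 0.05 m and linear speed of tape_measure above 0.3 m/s) or (contact force between the fingers and loose_screw_box below 0.05 N and height (world z) of loose_screw_box above 0.05 m and linear speed of loose_screw_box above 0.3 m/s) or (contact force between the fingers and short_offcut below 0.05 N and height (world z) of short_offcut above 0.05 m and linear speed of short_offcut above 0.3 m/s)).
It fails at once if the spanner hangs more than 0.4 rad (23 degrees) out of level (angle between spanner's own z axis and vertical above 0.4 rad).
It also fails if it takes over 109 s, if anything falls off the work surface, if the arm or the gripper's body presses on something with over 40 N, if the wrist force passes 120 N, or if a joint passes its speed limit or range.

## Robot

A 6-joint arm with a two-finger parallel gripper is mounted at the origin on a cart in front of the work surface, level with it; the furniture and walls round the work are solid. World frame = base frame: x ahead of the robot, y to its left, z up, the work surface at z = 0. Lengths are in m, angles in rad, forces in N, time in s.
With the tool pointing down it reaches from about 0.25 to 0.775 m from the base axis. Payload 8.9 kg.
Tool frame: the origin (TCP) lies at the very end of the fingers, on their centre line; the grasp point (between the pads) lies 19 mm behind it; z points along the fingers, y is the line along which they close (so a half turn about z gives the same grasp; the last joint's range is limited). The gripper opens to 85 mm and grips with 20 to 120 N. Pads are 22 mm wide; open, the fingers measure 114 mm over their backs; the gripper's body (76 mm by 85 mm) begins 54 mm behind the grasp point. The pads swing forward as they close: fully open they stand 13 mm farther back than shut.
Start: joints at [-1.375, 0.291, -0.153, 1.127, 0, 1.431], TCP at [0.173, -0.496, 0.231] pointing down, gripper open.
Joint ranges: [-2.52, 2.52], [-0.91, 1.74], [-1.3, 1.37], [-1.96, 2.02], [-1.52, 1.47], [-3.14, 3.14]. Speed limits (rad/s): [2.22, 2.22, 2.79, 3.14, 3.14, 3.14].

## Interface

Orientations are given as a unit quaternion [x, y, z, w].
In Python, from cell import ctrl gives the robot as it stands. The module is installed in compiled form; this text tells all that it offers.
- The arm moves only by the tool play_rows, never from a script. Its argument "targets" is a list of rows, each an object with "xyz": the shift along the tool's x, y, z as a fraction of full scale, a list of three; "rot": the turn, a rotation vector about the tool's x, y, z as a fraction of full scale, a list of three; "jaw": the closure, from -1 (fully open) to 1 (shut). A call has 1 to 10 rows; each row shifts and turns the commanded pose from where the row before left it, along the tool's axes as they then stand; what a row does not reach is not made up. Full scale, the value 1, is 0.75 m for a shift and 180 degrees for a turn. A row lasts 1/8 s, in which the tool goes at most 62.5 mm and 10.7 degrees, less where a joint would pass 70% of its speed; a pose out of reach is approached as far as the arm can. A call with a number of a shift or a turn outside -1 to 1 is refused whole. A call with a gripper value outside its range is refused whole. The fingers move at their own pace and stop on an object; "newtons" is the grip in N (left out, the last holds). Time passes only in rows, so rows that do not move let the fingers close. It gives the time, the measured TCP pose, the force, the opening and the grip force at its end, in the units of the state.
- ctrl.get_state(): the state, without advancing time (a new reading comes with each control period).
- ctrl.grab_frame(name): name is "side" or "top" or "wrist"; returns a dict with "img" (384x512x3 uint8, red, green, blue), "range_z" (384x512 float32, m along the optical axis (not along the pixel's ray), 0 where there is no reading), "fx", "fy", "cx", "cy" (pixels), "camera_from_world" (4x4, takes a point from world to camera coordinates). Camera axes: x right, y down, z forward; pixel columns grow to the right and rows downward; lengths in m; the calibration is good to about 2 mm. A picture is of the moment at which its call begins.
- ctrl.job_done(): hands the job in; it is judged then, once.
The state is a dict: "time": time; "joint_positions": joint angles; "joint_velocities": joint speeds; "effort": joint torques, N m; "eef_pos": TCP position; "tcp_rot": TCP orientation; "contact_force": force on the tool from outside, world axes, zero at the start; "ft_torque": the same for the moment, N m; "finger_gap": finger opening in m; "finger_force": force on a finger pad.
Only numpy, scipy, OpenCV 4.12 (cv2) and the standard library are available. Lean on these libraries where they do the work, as an engineer would, in place of code of your own. Each camera call takes 0.05 s, during which the arm holds its last target. There are 200 camera calls.

## Working session

There is one attempt and no reset: what is moved stays moved. The work goes in short steps, Python scripts to look and compute and a tool call to move; the robot and the scene stay as the last step left them, time stands still between calls to the robot, and variables do not carry over. Pictures are saved under pics/ and viewed, at most 14 in all, crops included, and the job is handed in when it is done.

Besides the shell and the picture viewer there is one more tool, called after ">>>" as name(argument=value, ...), one argument or row to a line, values as JSON. play_rows: Moves the arm, as the interface text tells. Shift numbers are shares of 0.75 m and turn numbers shares of 180 degrees, none past 1 either way. Its arguments: {"type":"object","properties":{"targets":{"type":"array","items":{"type":"object","properties":{"xyz":{"type":"array","items":{"type":"number"}},"rot":{"type":"array","items":{"type":"number"}},"jaw":{"type":"number"}}}},"newtons":{"type":"number"}},"required":["targets"]}

```bash
mkdir -p pics; cat > h.py <<'E'
import numpy as np, cv2
from cell import ctrl
def grab(n):
    f=ctrl.grab_frame(n); np.savez('%s.npz'%n,**f); return f
def load(n): return dict(np.load('%s.npz'%n))
def save(f,name): cv2.imwrite('pics/'+name,f['img'][:,:,::-1])
def world(f):
    h,w=f['range_z'].shape; u,v=np.meshgrid(np.arange(w),np.arange(h)); z=f['range_z']
    p=np.stack([(u-f['cx'])/f['fx']*z,(v-f['cy'])/f['fy']*z,z,np.ones_like(z)],-1)
    return (p@np.linalg.inv(f['camera_from_world']).T)[...,:3]
E
python3 - <<'E'
from h import *
print(ctrl.get_state())
for n in('top','side'):
    f=grab(n); save(f,n+'0.png'); print(n,f['fx'],np.linalg.inv(f['camera_from_world']).round(3))
E
```

```text
{'time': 0.0, 'joint_positions': array([-1.37528732e+00,  2.91296325e-01, -1.54117327e-01,  1.12668535e+00,
       -2.54869299e-07,  1.43144973e+00]), 'joint_velocities': array([ 0.00073978, -0.00019662,  0.00027339, -0.00064535, -0.00138441,
       -0.00044607]), 'effort': array([-2.44544775e-03, -5.37139964e+01,  3.31371832e+01,  1.59999426e-02,
       -4.51017713e-04, -3.08071648e-06]), 'eef_pos': array([ 0.17242854, -0.49542245,  0.23072732]), 'tcp_rot': array([ 9.86016467e-01,  1.66646639e-01, -1.84153283e-05, -6.51077408e-04]), 'contact_force': array([ 0.73731156, -0.17255182, -0.94159775]), 'ft_torque': array([ 0.02028023,  0.00787439, -0.09616341]), 'finger_force': 0.0, 'finger_gap': 0.08499158428591763}
top 367.8563744787047 [[-0.051 -0.976  0.21   0.371]
 [-0.999  0.05  -0.013 -0.016]
 [ 0.002 -0.211 -0.978  0.899]
 [ 0.     0.     0.     1.   ]]
side 474.7786199681926 [[-0.833 -0.304  0.462 -0.095]
 [-0.553  0.432 -0.712  0.986]
 [ 0.016 -0.849 -0.528  0.765]
 [ 0.     0.     0.     1.   ]]
```

View pics/top0.png

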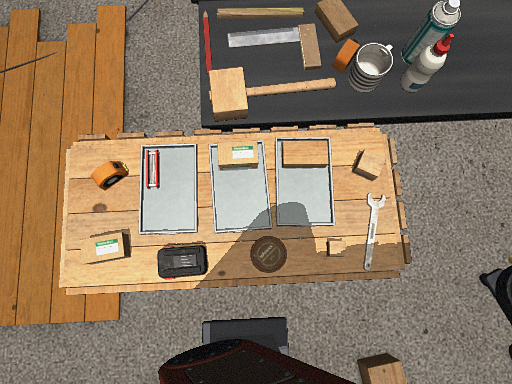

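View pics/side0.png

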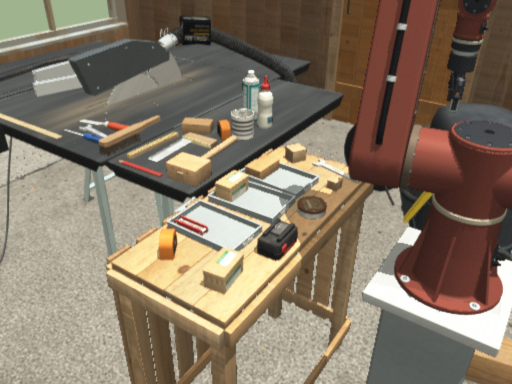

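The top view shows the stand with three trays: tool (169,188), screw (241,186) and offcut (305,182). Candidates for each loose thing:

- **Tape measure:** (110,174) on the stand, or (347,54) on the saw table. I choose the first.
- **Carton:** loose at (108,247), twin in the tray at (238,153). I choose the loose one.
- **Short offcut:** (369,164), the smaller cube (336,247), the saw-table block (337,18), or the floor block (382,370). I choose (369,164), with its size still to check.
- **Spanner:** (374,230), the only one.

The black box (182,262) and the tin (268,253) are distractors and obstacles.

```bash
python3 - <<'E'
from h import *
f=load('top'); W=world(f); H=W[...,2]; img=f['img']
print('stand z',np.median(H[140:280:5,100:130:5]),'tray floor',np.median(H[190:220,150:190]),np.median(H[185:205,225:260]),np.median(H[175:200,285:320]))
def comp(seed,lo,hi,name,r=55):
    m=((H>lo)&(H<hi)).astype(np.uint8)
    n,l,s,c=cv2.connectedComponentsWithStats(m,connectivity=4)
    y,x=seed; k=l[x,y] if False else l[seed[1],seed[0]]
    if k==0: print(name,'seed miss',H[seed[1],seed[0]]);return
    P=W[l==k]; zt=np.median(P[:,2]); 
    (c,sz,a)=cv2.minAreaRect(P[:,:2].astype(np.float32))
    print(name,len(P),'c',np.round(c,4),'sz',np.round(sz,4),'a',round(a,1),'ztop',round(float(np.percentile(P[:,2],95)),4))
for n,sd,lo,hi in [('carton',(108,247),.045,.07),('offcut',(369,164),.035,.06),('small',(336,247),.012,.06),('tape',(112,172),.04,.08),('tape2',(112,172),.02,.08),('span',(373,230),.005,.02),('full',(238,153),.045,.07),('long',(305,152),.034,.06),('hex',(152,170),.013,.05),('box',(182,262),.02,.2),('tin',(268,253),.02,.2)]: comp(sd,lo,hi,n)
# tray rims
for nm,x0,x1 in(('tool',136,200),('screw',206,273),('off',273,335)):
    m=np.zeros(H.shape,bool); m[135:240,x0:x1]=True
    m&=(H>.015)&(H<.028); 
    P=W[m]; (c,sz,a)=cv2.minAreaRect(P[:,:2].astype(np.float32)); print(nm,np.round(c,4),np.round(sz,4),round(a,1))
big=cv2.resize(img[130:295,55:415],None,fx=2.2,fy=2.2,interpolation=cv2.INTER_CUBIC)
cv2.imwrite('pics/crop0.png',big[:,:,::-1])
E
```

```text
stand z 0.0007939804084707847 tray floor 0.003702420080784641 0.0034974900858106284 0.0036333195883438973
carton 1087 c [0.4394 0.308 ] sz [0.0569 0.0966] a 7.7 ztop 0.0557
offcut 511 c [ 0.6106 -0.3331] sz [0.0567 0.0537] a 61.6 ztop 0.0469
small 263 c [ 0.4121 -0.233 ] sz [0.0386 0.0333] a 86.0 ztop 0.0319
tape 455 c [0.6168 0.306 ] sz [0.0368 0.066 ] a 32.1 ztop 0.0628
tape2 590 c [0.6179 0.3041] sz [0.0371 0.0704] a 32.3 ztop 0.0626
span 570 c [ 0.4494 -0.3294] sz [0.0427 0.1866] a 77.0 ztop 0.0105
full 944 c [ 0.6491 -0.0112] sz [0.0572 0.096 ] a 0.1 ztop 0.0595
long 1083 c [ 0.6461 -0.1763] sz [0.1097 0.0596] a 87.0 ztop 0.0439
hex 397 c [0.6306 0.2025] sz [0.0991 0.0284] a 0.0 ztop 0.0275
box 1466 c [0.4005 0.129 ] sz [0.0738 0.11  ] a 3.0 ztop 0.0583
tin 1051 c [ 0.407  -0.0722] sz [0.0827 0.0835] a 87.0 ztop 0.0271
tool [0.5803 0.1636] [0.1393 0.2243] 88.9
screw [ 0.5639 -0.0118] [0.2498 0.1395] 1.9
off [ 0.5652 -0.1656] [0.1487 0.2572] 87.0
```

View pics/crop0.png

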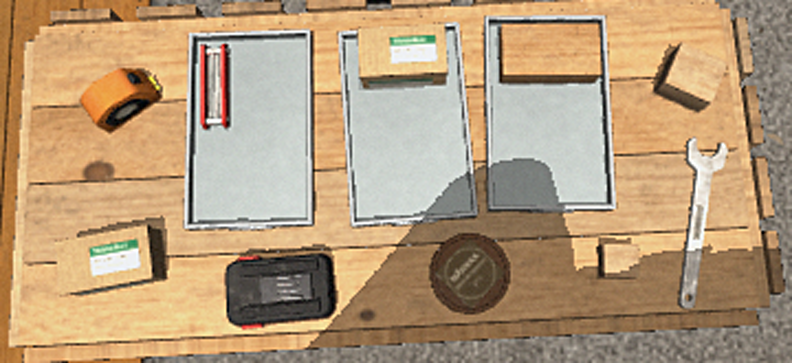

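The crop confirms the choices. Cube (688,76) is the large offcut, measured 57x54x46 mm; the cube at (618,258) is only about 35 mm. The spanner jaws point away from the robot (708,155). The screw tray is slightly turned. Next I refine the tray poses and the shank line.

```bash
python3 - <<'E'
from h import *
f=load('top'); W=world(f); H=W[...,2]; img=f['img']
hsv=cv2.cvtColor(img,cv2.COLOR_RGB2HSV)
# tray floor: low saturation & low height
m=((hsv[...,1]<45)&(H>-.01)&(H<.03)).astype(np.uint8); m[:,:138]=0;m[:,336:]=0;m[:138]=0;m[240:]=0
for nm,sd in(('tool',(175,200)),('screw',(243,190)),('off',(305,185))):
    n,l,s,c=cv2.connectedComponentsWithStats(m,connectivity=4); k=l[sd[1],sd[0]]
    ys,xs=np.nonzero(l==k); 
    # cast to z=.004 floor
    q=(l==k)&(H<.008); P=W[q][:,:2]
    # side lines: per x-bin min/max y
    L=[];R=[];X=[]
    for x in np.arange(P[:,0].min()+.02,P[:,0].max()-.075,.006):
        y=P[abs(P[:,0]-x)<.003][:,1]
        if len(y)>5: L.append(y.max());R.append(y.min());X.append(x)
    X=np.array(X);pl=np.polyfit(X,L,1);pr=np.polyfit(X,R,1)
    a=(pl[0]+pr[0])/2; t=np.arctan(a); e=np.array([np.cos(t),np.sin(t)]);nn=np.array([-e[1],e[0]])
    print(nm,'slopes deg',np.degrees(np.arctan([pl[0],pr[0]])).round(2),'width',np.median(np.array(L)-R).round(4),'xnear',np.percentile(P@e,.5).round(4),'floor lat',np.percentile(P@nn,[.5,99.5]).round(4),'far',np.percentile(P@e,99.5).round(4))
    cn=np.percentile(P@e,.5)+.107; lat=np.mean(np.percentile(P@nn,[.5,99.5])); print('  centre guess',(cn*e+lat*nn).round(4))
    rr=(H>.016)&(H<.027)&(hsv[...,1]<90)&(cv2.dilate((l==k).astype(np.uint8),np.ones((7,7)))>0)
    P=W[rr][:,:2]; print('  rim ext',np.percentile(P@e,[1,99]).round(4),np.percentile(P@nn,[1,99]).round(4))
q=(H>.005)&(H<.02); n,l,s,c=cv2.connectedComponentsWithStats(q.astype(np.uint8),connectivity=4)
P=W[l==l[230,373]][:,:2]; S=P[(P[:,0]<.49)]
v=cv2.fitLine(S.astype(np.float32),cv2.DIST_HUBER,0,.001,.001).ravel(); 
d=v[:2]*np.sign(v[0]); o=v[2:]; s=(P-o)@d; print('shank dir',d,np.degrees(np.arctan2(d[1],d[0])),'ext',s.min(),s.max(),s.max()-s.min())
near=o+d*s.min(); mid=(s.min()+s.max())/2; print('origin',o+d*mid,'balance',o+d*(mid+.007), 'width',np.ptp((S-o)@np.array([-d[1],d[0]])))
E
```

```text
tool slopes deg [-0.83 -0.87] width 0.1272 xnear 0.4747 floor lat [0.1107 0.2377] far 0.6855
  centre guess [0.5842 0.1656]
  rim ext [0.4667 0.689 ] [0.1026 0.2413]
screw slopes deg [2.06 2.27] width 0.1286 xnear 0.4733 floor lat [-0.098   0.0316] far 0.6806
  centre guess [ 0.5811 -0.0112]
  rim ext [0.4648 0.6869] [-0.1023  0.0363]
off slopes deg [-4.96 -3.08] width 0.1279 xnear 0.4901 floor lat [-0.1958 -0.0619] far 0.6929
  centre guess [ 0.5866 -0.1704]
  rim ext [0.4815 0.7039] [-0.2001 -0.0582]
shank dir [ 0.96747524 -0.25296566] -14.653074 ext -0.06736829893653218 0.11979806210830532 0.1871663610448375
origin [ 0.45013752 -0.32690483] balance [ 0.45690985 -0.32867559] width 0.017916080435626442
```

```bash
cat >> h.py <<'E'
from scipy.spatial.transform import Rotation as R
def go(x,y,z,psi):
    "prints rot share (tool axes), then shift shares after that rotation"
    s=ctrl.get_state(); Rc=R.from_quat(s['tcp_rot'])
    Rt=R.from_euler('z',psi,degrees=True)*R.from_euler('x',180,degrees=True)
    rv=(Rc.inv()*Rt).as_rotvec()/np.pi; d=Rt.inv().apply(np.array([x,y,z])-s['eef_pos'])/.75
    print('t',round(s['time'],2),'pos',s['eef_pos'].round(4),'rot',rv.round(4),'shift',d.round(4),'rows>=',np.ceil(abs(rv).max()/.059),np.ceil(np.linalg.norm(d)/.083),'j',s['joint_positions'].round(2))
E
python3 -c "
from h import *
go(.4569,-.3287,.12,165.35)"
```

```text
t 0.1 pos [ 0.1724 -0.4955  0.2308] rot [-1.000e-04 -5.000e-04 -8.121e-01] shift [-0.3107  0.311   0.1477] rows>= 14.0 6.0 j [-1.38  0.29 -0.15  1.13  0.    1.43]
```

>>> play_rows(
  targets=[
    {"rot": [0,0,-0.054],"jaw": -1},
    {"rot": [0,0,-0.054],"jaw": -1},
    {"rot": [0,0,-0.054],"jaw": -1},
    {"rot": [0,0,-0.054],"jaw": -1},
    {"rot": [0,0,-0.054],"jaw": -1},
    {"rot": [0,0,-0.054],"jaw": -1},
    {"rot": [0,0,-0.054],"jaw": -1},
    {"rot": [0,0,-0.054],"jaw": -1},
    {"rot": [0,0,-0.054],"jaw": -1},
    {"rot": [0,0,-0.054],"jaw": -1},
  ],
  newtons=60,
)

```text
$.targets[0]: bad value
```

>>> play_rows(
  targets=[
    {"rot": [0,0,-0.054],"jaw": -1},
    {"rot": [0,0,-0.054],"jaw": -1},
    {"rot": [0,0,-0.054],"jaw": -1},
    {"rot": [0,0,-0.054],"jaw": -1},
    {"rot": [0,0,-0.056],"jaw": -1},
    {"jaw": -1},
  ],
)

```text
$.targets[0]: bad value
```

```bash
python3 -c "
from h import *
go(.4569,-.3287,.12,165.35)"
```

```text
t 0.1 pos [ 0.1724 -0.4955  0.2308] rot [-1.000e-04 -5.000e-04 -8.121e-01] shift [-0.3107  0.311   0.1477] rows>= 14.0 6.0 j [-1.38  0.29 -0.15  1.13  0.    1.43]
```

Both keys must be present in every row, so I'll resend with `xyz` included.

>>> play_rows(
  targets=[
    {"xyz": [0,0,0],"rot": [0,0,-0.054],"jaw": -1},
    {"xyz": [0,0,0],"rot": [0,0,-0.054],"jaw": -1},
    {"xyz": [0,0,0],"rot": [0,0,-0.054],"jaw": -1},
    {"xyz": [0,0,0],"rot": [0,0,-0.054],"jaw": -1},
    {"xyz": [0,0,0],"rot": [0,0,-0.054],"jaw": -1},
    {"xyz": [0,0,0],"rot": [0,0,-0.054],"jaw": -1},
    {"xyz": [0,0,0],"rot": [0,0,-0.054],"jaw": -1},
    {"xyz": [0,0,0],"rot": [0,0,-0.054],"jaw": -1},
    {"xyz": [0,0,0],"rot": [0,0,-0.054],"jaw": -1},
    {"xyz": [0,0,0],"rot": [0,0,-0.054],"jaw": -1},
  ],
  newtons=60,
)

```text
time: 1.35
eef_pos: [0.1725, -0.4956, 0.231]
tcp_rot: [0.525, 0.851, 0.0, -0.0]
contact_force: [0.2, -1.1, -0.6]
finger_gap: 0.0849
finger_force: 0.0
```

>>> play_rows(
  targets=[
    {"xyz": [0,0,0],"rot": [0,0,-0.054],"jaw": -1},
    {"xyz": [0,0,0],"rot": [0,0,-0.054],"jaw": -1},
    {"xyz": [0,0,0],"rot": [0,0,-0.054],"jaw": -1},
    {"xyz": [0,0,0],"rot": [0,0,-0.054],"jaw": -1},
    {"xyz": [0,0,0],"rot": [0,0,-0.056],"jaw": -1},
    {"xyz": [0,0,0],"rot": [0,0,0],"jaw": -1},
  ],
)

```text
time: 2.1
eef_pos: [0.1725, -0.4956, 0.231]
tcp_rot: [0.128, 0.992, 0.0, -0.0]
contact_force: [-0.2, 0.3, 0.4]
finger_gap: 0.0853
finger_force: 0.0
```

```bash
python3 -c "
from h import *
go(.4569,-.3287,.12,165.35)"
```

```text
t 2.1 pos [ 0.1725 -0.4956  0.231 ] rot [ 0.0002 -0.0001 -0.0004] shift [-0.3106  0.3113  0.148 ] rows>= 1.0 6.0 j [-1.38  0.29 -0.15  1.13 -0.   -1.12]
```

>>> play_rows(
  targets=[
    {"xyz": [-0.0388,0.0389,0.0185],"rot": [0,0,0],"jaw": -1},
    {"xyz": [-0.0388,0.0389,0.0185],"rot": [0,0,0],"jaw": -1},
    {"xyz": [-0.0388,0.0389,0.0185],"rot": [0,0,0],"jaw": -1},
    {"xyz": [-0.0388,0.0389,0.0185],"rot": [0,0,0],"jaw": -1},
    {"xyz": [-0.0388,0.0389,0.0185],"rot": [0,0,0],"jaw": -1},
    {"xyz": [-0.0388,0.0389,0.0185],"rot": [0,0,0],"jaw": -1},
    {"xyz": [-0.0388,0.0389,0.0185],"rot": [0,0,0],"jaw": -1},
    {"xyz": [-0.0388,0.0389,0.0185],"rot": [0,0,0],"jaw": -1},
    {"xyz": [0,0,0],"rot": [0,0,0],"jaw": -1},
  ],
)

```text
time: 3.22
eef_pos: [0.4581, -0.3269, 0.119]
tcp_rot: [0.128, 0.992, 0.001, -0.001]
contact_force: [-0.6, 0.4, -0.4]
finger_gap: 0.0853
finger_force: 0.0
```

```bash
python3 -c "
from h import *
go(.4569,-.3287,.003,165.35)
f=grab('wrist'); save(f,'w1.png'); c=f['camera_from_world']@np.array([.4569,-.3287,.009,1]); print(c[0]/c[2]*f['fx']+f['cx'],c[1]/c[2]*f['fy']+f['cy'],c[2])
W=world(f);H=W[...,2]; q=(H>.005)&(H<.014)&(W[...,0]>.3)&(W[...,0]<.6)
n,l,s,cc=cv2.connectedComponentsWithStats(q.astype(np.uint8),connectivity=4); k=1+s[1:,4].argmax(); P=W[l==k][:,:2]
v=cv2.fitLine(P[P[:,0]<.49].astype(np.float32),cv2.DIST_HUBER,0,.001,.001).ravel(); print(len(P),v, np.degrees(np.arctan2(v[1],v[0])),P.min(0),P.max(0)); o=v[2:]; print('y at .4569',o[1]+(.4569-o[0])*v[1]/v[0])
"
```

```text
t 3.23 pos [ 0.4581 -0.3269  0.119 ] rot [ 0.0004 -0.0005 -0.0004] shift [ 0.0009 -0.0027  0.1546] rows>= 1.0 2.0 j [-0.75  0.45 -0.23  0.9   0.   -0.49]
253.16547832694314 186.20691959038456 0.26115990995071797
3519 [ 0.96902937 -0.24694552  0.42317992 -0.3206969 ] -14.296837 [ 0.35930839 -0.37045741] [ 0.5470173  -0.29824982]
y at .4569 -0.32929003
```

View pics/w1.png

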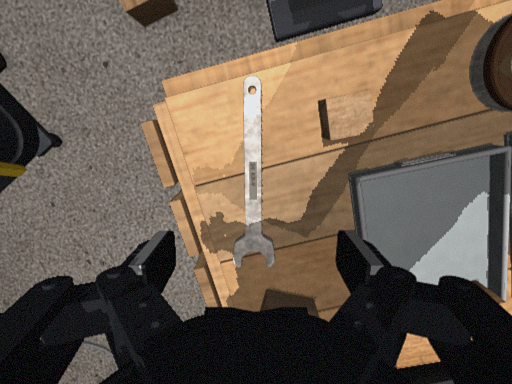

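The wrist view shows the spanner shank at (253,170) between the open fingers and its jaws at (254,250), which agrees with the top view to 1 mm.

>>> play_rows(
  targets=[
    {"xyz": [0,-0.0008,0.034],"rot": [0,0,0],"jaw": -1},
    {"xyz": [0,-0.0008,0.034],"rot": [0,0,0],"jaw": -1},
    {"xyz": [0,0,0.034],"rot": [0,0,0],"jaw": -1},
    {"xyz": [0,0,0.03],"rot": [0,0,0],"jaw": -1},
    {"xyz": [0,0,0],"rot": [0,0,0],"jaw": -0.2},
    {"xyz": [0,0,0],"rot": [0,0,0],"jaw": -0.2},
  ],
)

```text
time: 4.03
eef_pos: [0.4565, -0.331, 0.0223]
tcp_rot: [0.128, 0.992, -0.0, 0.0]
contact_force: [-0.0, -0.8, 0.5]
finger_gap: 0.0522
finger_force: 0.0
```

```bash
python3 -c "
from h import *
go(.4569,-.329,.002,165.5)"
```

```text
t 4.03 pos [ 0.4565 -0.331   0.0223] rot [-0.0002  0.0003 -0.0015] shift [0.0001 0.0027 0.0271] rows>= 1.0 1.0 j [-0.76  0.56 -0.34  0.67 -0.   -0.5 ]
```

>>> play_rows(
  targets=[
    {"xyz": [0,0.0026,0.009],"rot": [0,0,0],"jaw": -0.2},
    {"xyz": [0,0,0.009],"rot": [0,0,0],"jaw": -0.2},
    {"xyz": [0,0,0.008],"rot": [0,0,0],"jaw": -0.2},
    {"xyz": [0,0,0],"rot": [0,0,0],"jaw": -0.2},
    {"xyz": [0,0,0],"rot": [0,0,0],"jaw": 1},
    {"xyz": [0,0,0],"rot": [0,0,0],"jaw": 1},
    {"xyz": [0,0,0],"rot": [0,0,0],"jaw": 1},
    {"xyz": [0,0,0],"rot": [0,0,0],"jaw": 1},
  ],
)

```text
time: 5.03
eef_pos: [0.4572, -0.3284, 0.0022]
tcp_rot: [0.128, 0.992, -0.0, 0.0]
contact_force: [-0.9, 0.6, 6.7]
finger_gap: 0.0145
finger_force: 59.2
```

>>> play_rows(
  targets=[
    {"xyz": [0,0,-0.01],"rot": [0,0,0],"jaw": 1},
    {"xyz": [0,0,-0.015],"rot": [0,0,0],"jaw": 1},
    {"xyz": [0,0,-0.02],"rot": [0,0,0],"jaw": 1},
    {"xyz": [0,0,-0.03],"rot": [0,0,0],"jaw": 1},
    {"xyz": [0,0,-0.03],"rot": [0,0,0],"jaw": 1},
    {"xyz": [0,0,-0.02],"rot": [0,0,0],"jaw": 1},
    {"xyz": [0,0,0],"rot": [0,0,0],"jaw": 1},
    {"xyz": [0,0,0],"rot": [0,0,0],"jaw": 1},
  ],
)

```text
time: 6.02
eef_pos: [0.4566, -0.3279, 0.095]
tcp_rot: [0.128, 0.992, 0.0, -0.0]
contact_force: [0.4, 1.1, -2.2]
finger_gap: 0.0146
finger_force: 58.8
```

```bash
cat >> h.py <<'E'
def span(n):
    f=grab(n); save(f,n+'_sp.png')
    W=world(f); s=ctrl.get_state(); p=s['eef_pos']
    d=np.array([-np.cos(a:=R.from_quat(s['tcp_rot']).as_euler('xyz')[2]),-np.sin(a)])
    d=-R.from_quat(s['tcp_rot']).apply([1,0,0])[:2]; nn=np.array([-d[1],d[0]])
    q=W[...,:2]-p[:2]; al=q@d; la=q@nn
    m=(abs(la)<.008)&(abs(W[...,2]-p[2])<.06)
    for lo,hi in((-.1,-.08),(-.08,-.06),(-.06,-.04),(-.04,-.02),(.02,.04),(.04,.06),(.06,.08)):
        k=m&(al>lo)&(al<hi)
        if k.sum()>5: print(n,lo,k.sum(),(np.median(W[k][:,2])-p[2]).round(4))
E
python3 -c "
from h import *
go(.587,.141,.12,179.15)
span('wrist'); span('top')"
```

```text
t 6.03 pos [ 0.4566 -0.3279  0.095 ] rot [ 0.0002 -0.0002 -0.0767] shift [-0.1645  0.6277 -0.0333] rows>= 2.0 8.0 j [-0.75  0.47 -0.26  0.84 -0.   -0.5 ]
wrist -0.1 1292 0.0068
wrist -0.08 1381 0.0069
wrist -0.06 1272 0.0068
wrist -0.04 1098 0.0068
wrist 0.02 822 0.0067
wrist 0.04 239 0.0067
top -0.1 68 0.0054
top -0.08 75 0.0056
top -0.06 72 0.0054
top -0.04 70 0.0055
top 0.02 19 0.0055
top 0.04 65 0.0057
top 0.06 27 0.006
```

Spanner is level in the grip (top surface uniformly 6.7 mm above TCP along its length). Carry.

>>> play_rows(
  targets=[
    {"xyz": [0,0,-0.017],"rot": [0,0,-0.0384],"jaw": 1},
    {"xyz": [0,0,-0.017],"rot": [0,0,-0.0384],"jaw": 1},
    {"xyz": [-0.014,0.052,0],"rot": [0,0,0],"jaw": 1},
    {"xyz": [-0.014,0.052,0],"rot": [0,0,0],"jaw": 1},
    {"xyz": [-0.014,0.052,0],"rot": [0,0,0],"jaw": 1},
    {"xyz": [-0.014,0.052,0],"rot": [0,0,0],"jaw": 1},
    {"xyz": [-0.014,0.052,0],"rot": [0,0,0],"jaw": 1},
    {"xyz": [-0.014,0.052,0],"rot": [0,0,0],"jaw": 1},
    {"xyz": [-0.014,0.052,0],"rot": [0,0,0],"jaw": 1},
    {"xyz": [-0.014,0.052,0],"rot": [0,0,0],"jaw": 1},
  ],
)

```text
time: 7.38
eef_pos: [0.5454, -0.0161, 0.1204]
tcp_rot: [0.007, 1.0, 0.0, -0.001]
contact_force: [0.9, -0.4, -0.9]
finger_gap: 0.0146
finger_force: 58.9
```

>>> play_rows(
  targets=[
    {"xyz": [-0.014,0.052,0],"rot": [0,0,0],"jaw": 1},
    {"xyz": [-0.014,0.052,0],"rot": [0,0,0],"jaw": 1},
    {"xyz": [-0.014,0.052,0],"rot": [0,0,0],"jaw": 1},
    {"xyz": [-0.01,0.05,0],"rot": [0,0,0],"jaw": 1},
    {"xyz": [0,0,0],"rot": [0,0,0],"jaw": 1},
    {"xyz": [0,0,0],"rot": [0,0,0],"jaw": 1},
    {"xyz": [0,0,0],"rot": [0,0,0],"jaw": 1},
  ],
)

```text
time: 8.25
eef_pos: [0.5864, 0.1354, 0.1208]
tcp_rot: [0.008, 1.0, -0.0, -0.0]
contact_force: [0.5, -0.4, -2.1]
finger_gap: 0.0147
finger_force: 58.9
```

```bash
python3 -c "
from h import *
go(.587,.141,.035,179.15)
span('wrist')"
```

```text
t 8.25 pos [0.5864 0.1354 0.1208] rot [-0.0001 -0.0002 -0.0003] shift [-0.0006  0.0075  0.1144] rows>= 1.0 2.0 j [ 0.11  0.51 -0.11  0.94 -0.    0.12]
wrist -0.1 1315 0.0064
wrist -0.08 1389 0.0064
wrist -0.06 1247 0.0064
wrist -0.04 1100 0.0064
wrist 0.02 827 0.0062
wrist 0.04 228 0.0061
```

View pics/wrist_sp.png

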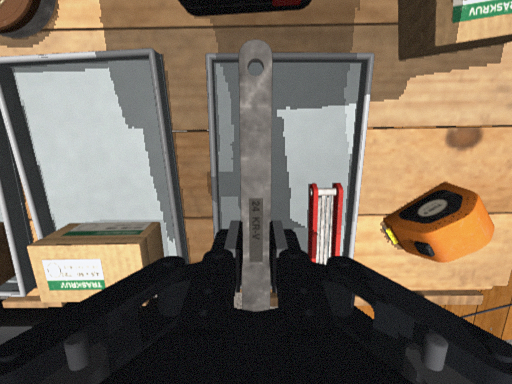

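The spanner at (256,170) is level and lined up with the tool tray, and the hex keys at (325,220) are clear of it. Lower it.

>>> play_rows(
  targets=[
    {"xyz": [0,0.0075,0.02],"rot": [0,0,0],"jaw": 1},
    {"xyz": [0,0,0.035],"rot": [0,0,0],"jaw": 1},
    {"xyz": [0,0,0.035],"rot": [0,0,0],"jaw": 1},
    {"xyz": [0,0,0.024],"rot": [0,0,0],"jaw": 1},
    {"xyz": [0,0,0],"rot": [0,0,0],"jaw": 1},
    {"xyz": [0,0,0],"rot": [0,0,0],"jaw": 1},
  ],
)

```text
time: 9.05
eef_pos: [0.587, 0.1421, 0.0358]
tcp_rot: [0.007, 1.0, 0.0, 0.0]
contact_force: [-0.1, -0.1, -1.5]
finger_gap: 0.0147
finger_force: 58.9
```

```bash
python3 -c "
from h import *
go(.587,.141,.0068,179.15)"
```

```text
t 9.05 pos [0.587  0.1421 0.0358] rot [0.     0.0001 0.0001] shift [ 0.     -0.0014  0.0387] rows>= 1.0 1.0 j [ 0.12  0.61 -0.2   0.76  0.    0.13]
```

>>> play_rows(
  targets=[
    {"xyz": [0,0,0.012],"rot": [0,0,0],"jaw": 1},
    {"xyz": [0,0,0.012],"rot": [0,0,0],"jaw": 1},
    {"xyz": [0,0,0.008],"rot": [0,0,0],"jaw": 1},
    {"xyz": [0,0,0.004],"rot": [0,0,0],"jaw": 1},
    {"xyz": [0,0,0.0025],"rot": [0,0,0],"jaw": 1},
    {"xyz": [0,0,0],"rot": [0,0,0],"jaw": 1},
    {"xyz": [0,0,0],"rot": [0,0,0],"jaw": 1},
  ],
)

```text
time: 9.93
eef_pos: [0.587, 0.1421, 0.0069]
tcp_rot: [0.007, 1.0, 0.0, 0.0]
contact_force: [0.3, -0.0, -1.3]
finger_gap: 0.0148
finger_force: 59.0
```

>>> play_rows(
  targets=[
    {"xyz": [0,0,0.0012],"rot": [0,0,0],"jaw": 1},
    {"xyz": [0,0,0],"rot": [0,0,0],"jaw": 1},
  ],
)

```text
time: 10.18
eef_pos: [0.5871, 0.1421, 0.0063]
tcp_rot: [0.007, 1.0, 0.0, 0.0]
contact_force: [-1.4, 0.2, 4.5]
finger_gap: 0.0144
finger_force: 59.6
```

>>> play_rows(
  targets=[
    {"xyz": [0,0,0.0008],"rot": [0,0,0],"jaw": 1},
    {"xyz": [0,0,0],"rot": [0,0,0],"jaw": 1},
  ],
)

```text
time: 10.42
eef_pos: [0.5871, 0.1421, 0.0062]
tcp_rot: [0.007, 1.0, 0.0, 0.0]
contact_force: [-4.0, -1.2, 10.8]
finger_gap: 0.0146
finger_force: 60.5
```

>>> play_rows(
  targets=[
    {"xyz": [0,0,0],"rot": [0,0,0],"jaw": 0.2},
    {"xyz": [0,0,0],"rot": [0,0,0],"jaw": 0.2},
    {"xyz": [0,0,0],"rot": [0,0,0],"jaw": 0.2},
    {"xyz": [0,0,-0.015],"rot": [0,0,0],"jaw": 0.2},
    {"xyz": [0,0,-0.025],"rot": [0,0,0],"jaw": 0.2},
    {"xyz": [0,0,-0.04],"rot": [0,0,0],"jaw": 0.2},
    {"xyz": [0,0,-0.05],"rot": [0,0,0],"jaw": -1},
    {"xyz": [0,0,-0.02],"rot": [0,0,0],"jaw": -1},
  ],
)

```text
time: 11.42
eef_pos: [0.5882, 0.1422, 0.1205]
tcp_rot: [0.007, 1.0, 0.0, 0.002]
contact_force: [0.5, 0.4, -0.3]
finger_gap: 0.0692
finger_force: 0.0
```

>>> play_rows(
  targets=[
    {"xyz": [0,0,0],"rot": [0,0,0.051],"jaw": -1},
    {"xyz": [0,0,0],"rot": [0,0,0.051],"jaw": -1},
    {"xyz": [0,0,0],"rot": [0,0,0.051],"jaw": -1},
    {"xyz": [0,0,0],"rot": [0,0,0],"jaw": -1},
  ],
)

```text
time: 11.92
eef_pos: [0.5866, 0.142, 0.1174]
tcp_rot: [0.245, 0.97, -0.0, -0.0]
contact_force: [-0.1, -0.1, -0.3]
finger_gap: 0.0854
finger_force: 0.0
```

```bash
python3 -c "
from h import *
go(.6106,-.3331,.12,151.6)"
```

```text
t 11.93 pos [0.5866 0.142  0.1174] rot [-0.0001 -0.0002  0.0005] shift [-0.3295 -0.542  -0.0034] rows>= 1.0 8.0 j [ 0.12  0.52 -0.11  0.94  0.    0.61]
```

>>> play_rows(
  targets=[
    {"xyz": [-0.033,-0.054,0],"rot": [0,0,0],"jaw": -1},
    {"xyz": [-0.033,-0.054,0],"rot": [0,0,0],"jaw": -1},
    {"xyz": [-0.033,-0.054,0],"rot": [0,0,0],"jaw": -1},
    {"xyz": [-0.033,-0.054,0],"rot": [0,0,0],"jaw": -1},
    {"xyz": [-0.033,-0.054,0],"rot": [0,0,0],"jaw": -1},
    {"xyz": [-0.033,-0.054,0],"rot": [0,0,0],"jaw": -1},
    {"xyz": [-0.033,-0.054,0],"rot": [0,0,0],"jaw": -1},
    {"xyz": [-0.033,-0.054,0],"rot": [0,0,0],"jaw": -1},
    {"xyz": [-0.033,-0.054,0],"rot": [0,0,0],"jaw": -1},
    {"xyz": [-0.033,-0.054,0],"rot": [0,0,0],"jaw": -1},
  ],
)

```text
time: 13.18
eef_pos: [0.6119, -0.3334, 0.1175]
tcp_rot: [0.243, 0.97, 0.0, -0.0]
contact_force: [1.1, 0.4, 1.4]
finger_gap: 0.0857
finger_force: 0.0
```

>>> play_rows(
  targets=[
    {"xyz": [0,0,0],"rot": [0,0,0],"jaw": -1},
    {"xyz": [0,0,0],"rot": [0,0,0],"jaw": -1},
  ],
)

```text
time: 13.42
eef_pos: [0.6118, -0.3313, 0.1172]
tcp_rot: [0.244, 0.97, 0.0, -0.0]
contact_force: [-0.3, -0.5, 0.6]
finger_gap: 0.0855
finger_force: 0.0
```

```bash
python3 -c "
from h import *
go(.6106,-.3331,.02,151.6)
f=grab('wrist'); save(f,'w2.png')
W=world(f);H=W[...,2]; q=(H>.038)&(H<.052)&(W[...,0]>.53)&(W[...,0]<.68)&(W[...,1]<-.27)&(W[...,1]>-.4)
n,l,s,cc=cv2.connectedComponentsWithStats(q.astype(np.uint8),connectivity=4); k=1+s[1:,4].argmax(); P=W[l==k]; print(len(P),cv2.minAreaRect(P[:,:2].astype(np.float32)),np.median(P[:,2]))
f=grab('top');W=world(f);H=W[...,2];save(f,'t2.png')
q=(H>.009)&(H<.02)&(W[...,0]>.48)&(W[...,0]<.68)&(W[...,1]>.11)&(W[...,1]<.17); P=W[q];print('spanner',len(P),cv2.minAreaRect(P[:,:2].astype(np.float32)),np.percentile(P[:,2],[5,50,95]))
"
```

```text
t 13.43 pos [ 0.6118 -0.3313  0.1172] rot [ 0.0001 -0.0004  0.0008] shift [ 0.0003 -0.0028  0.1296] rows>= 1.0 2.0 j [-0.6   0.69  0.2   1.08  0.   -0.11]
3969 ((0.6124007701873779, -0.3335039019584656), (0.05595451220870018, 0.05183090642094612), 61.538883209228516) 0.04524778199507637Traceback (most recent call last):
  File "<string>", line 8, in <module>
    q=(H>.009)&(H<.02)&(W[...,0]>.48)&(W[...,0]<.68)&(W[...,1]>.11)&(W[...,1]<.17); P=W[q];print('spanner',len(P),cv2.minAreaRect(P[:,:2].astype(np.float32)),np.percentile(P[:,2],[5,50,95]))
                                                                                                                                                              ~~~~~~~~~~~~~^^^^^^^^^^^^^^^^^^
    return _quantile_unchecked(
        a, q, axis, out, overwrite_input, method, keepdims, weights)
    return _ureduce(a,
                    func=_quantile_ureduce_func,
    ...<5 lines>...
                    overwrite_input=overwrite_input,
                    method=method)
    r = func(a, **kwargs)
    result = _quantile(arr,
                       quantiles=q,
    ...<2 lines>...
                       out=out,
                       weights=wgt)
    slices_having_nans = np.isnan(arr[-1, ...])
                                  ~~~^^^^^^^^^
IndexError: index -1 is out of bounds for axis 0 with size 0
```

View pics/t2.png

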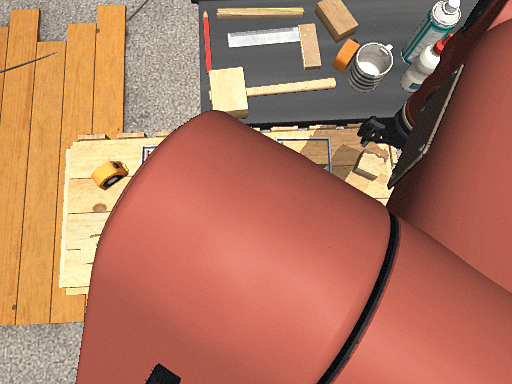

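The arm only hides the tray in that top view. The wrist measure gives 56 x 52 mm at height 45 mm, so this is the right offcut. Descend and grip.

>>> play_rows(
  targets=[
    {"xyz": [0,-0.002,0.035],"rot": [0,0,0],"jaw": -1},
    {"xyz": [0,0,0.045],"rot": [0,0,0],"jaw": -1},
    {"xyz": [0,0,0.035],"rot": [0,0,0],"jaw": -1},
    {"xyz": [0,0,0.02],"rot": [0,0,0],"jaw": -1},
    {"xyz": [0,0,0],"rot": [0,0,0],"jaw": -1},
    {"xyz": [0,0,0],"rot": [0,0,0],"jaw": 1},
    {"xyz": [0,0,0],"rot": [0,0,0],"jaw": 1},
    {"xyz": [0,0,0],"rot": [0,0,0],"jaw": 1},
    {"xyz": [0,0,0],"rot": [0,0,0],"jaw": 1},
  ],
  newtons=45,
)

```text
time: 14.65
eef_pos: [0.6123, -0.3337, 0.018]
tcp_rot: [0.245, 0.97, -0.0, 0.001]
contact_force: [-0.5, 0.1, 6.4]
finger_gap: 0.0552
finger_force: 49.2
```

>>> play_rows(
  targets=[
    {"xyz": [0,0,-0.01],"rot": [0,0,0],"jaw": 1},
    {"xyz": [0,0,-0.025],"rot": [0,0,0],"jaw": 1},
    {"xyz": [0,0,-0.04],"rot": [0,0,0],"jaw": 1},
    {"xyz": [0,0,-0.045],"rot": [0,0,0],"jaw": 1},
    {"xyz": [0,0,0],"rot": [0,0,-0.047],"jaw": 1},
    {"xyz": [0,0,0],"rot": [0,0,-0.047],"jaw": 1},
    {"xyz": [0,0,0],"rot": [0,0,-0.047],"jaw": 1},
    {"xyz": [0,0,0],"rot": [0,0,0],"jaw": 1},
  ],
)

```text
time: 15.65
eef_pos: [0.6116, -0.3334, 0.1076]
tcp_rot: [0.027, 1.0, -0.0, 0.0]
contact_force: [-0.2, 0.5, -0.4]
finger_gap: 0.0547
finger_force: 48.3
```

```bash
python3 -c "
from h import *
go(.537,-.168,.05,176.8)"
```

```text
t 15.65 pos [ 0.6116 -0.3334  0.1076] rot [-0.0002  0.0003  0.0008] shift [0.1116 0.2147 0.0768] rows>= 1.0 4.0 j [-0.6   0.7   0.18  1.06 -0.   -0.55]
```

>>> play_rows(
  targets=[
    {"xyz": [0.022,0.043,0],"rot": [0,0,0],"jaw": 1},
    {"xyz": [0.022,0.043,0],"rot": [0,0,0],"jaw": 1},
    {"xyz": [0.022,0.043,0],"rot": [0,0,0],"jaw": 1},
    {"xyz": [0.022,0.043,0],"rot": [0,0,0],"jaw": 1},
    {"xyz": [0.023,0.043,0],"rot": [0,0,0],"jaw": 1},
    {"xyz": [0,0,0],"rot": [0,0,0],"jaw": 1},
    {"xyz": [0,0,0.035],"rot": [0,0,0],"jaw": 1},
    {"xyz": [0,0,0.035],"rot": [0,0,0],"jaw": 1},
    {"xyz": [0,0,0],"rot": [0,0,0],"jaw": 1},
    {"xyz": [0,0,0],"rot": [0,0,0],"jaw": 1},
  ],
)

```text
time: 16.9
eef_pos: [0.5375, -0.1686, 0.0549]
tcp_rot: [0.027, 1.0, -0.0, 0.001]
contact_force: [1.3, 1.0, -1.1]
finger_gap: 0.0549
finger_force: 48.3
```

```bash
python3 -c "
from h import *
go(.537,-.168,.0225,176.8)
f=grab('wrist'); save(f,'w3.png')"
```

```text
t 16.9 pos [ 0.5375 -0.1686  0.0549] rot [-0.0002  0.0004  0.0007] shift [0.0007 0.0007 0.0432] rows>= 1.0 1.0 j [-0.43  0.52 -0.31  0.74 -0.   -0.38]
```

View pics/w3.png

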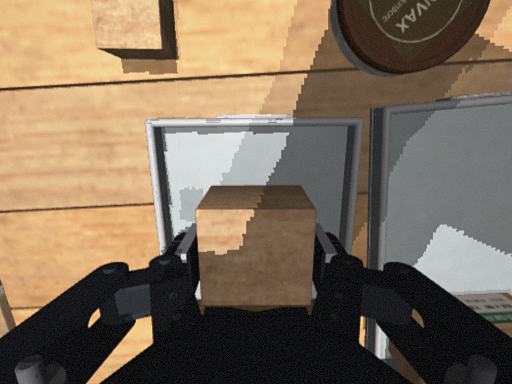

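The offcut is held square at (256,245), centred between the tray walls (155..357). Lower to contact.

>>> play_rows(
  targets=[
    {"xyz": [0,0,0.015],"rot": [0,0,0],"jaw": 1},
    {"xyz": [0,0,0.012],"rot": [0,0,0],"jaw": 1},
    {"xyz": [0,0,0.008],"rot": [0,0,0],"jaw": 1},
    {"xyz": [0,0,0.005],"rot": [0,0,0],"jaw": 1},
    {"xyz": [0,0,0.0025],"rot": [0,0,0],"jaw": 1},
    {"xyz": [0,0,0.001],"rot": [0,0,0],"jaw": 1},
    {"xyz": [0,0,0],"rot": [0,0,0],"jaw": 1},
  ],
)

```text
time: 17.82
eef_pos: [0.5366, -0.1678, 0.022]
tcp_rot: [0.026, 1.0, -0.0, 0.0]
contact_force: [-3.9, 0.5, 7.3]
finger_gap: 0.0555
finger_force: 49.3
```

>>> play_rows(
  targets=[
    {"xyz": [0,0,0],"rot": [0,0,0],"jaw": -0.7},
    {"xyz": [0,0,0],"rot": [0,0,0],"jaw": -0.7},
    {"xyz": [0,0,0],"rot": [0,0,0],"jaw": -0.7},
    {"xyz": [0,0,-0.02],"rot": [0,0,0],"jaw": -0.7},
    {"xyz": [0,0,-0.04],"rot": [0,0,0],"jaw": -0.7},
    {"xyz": [0,0,-0.04],"rot": [0,0,0],"jaw": -1},
    {"xyz": [0,0,-0.04],"rot": [0,0,0],"jaw": -1},
    {"xyz": [0,0,0],"rot": [0,0,0.055],"jaw": -1},
    {"xyz": [0,0,0],"rot": [0,0,0.055],"jaw": -1},
  ],
)

```text
time: 18.95
eef_pos: [0.5372, -0.168, 0.1279]
tcp_rot: [0.2, 0.98, -0.0, 0.001]
contact_force: [0.2, -0.6, -0.7]
finger_gap: 0.0856
finger_force: 0.0
```

>>> play_rows(
  targets=[
    {"xyz": [0,0,0],"rot": [0,0,0.055],"jaw": -1},
    {"xyz": [0,0,0],"rot": [0,0,0.055],"jaw": -1},
    {"xyz": [0,0,0],"rot": [0,0,0.055],"jaw": -1},
    {"xyz": [0,0,0],"rot": [0,0,0.055],"jaw": -1},
    {"xyz": [0,0,0],"rot": [0,0,0.055],"jaw": -1},
    {"xyz": [0,0,0],"rot": [0,0,0.055],"jaw": -1},
    {"xyz": [0,0,0],"rot": [0,0,0],"jaw": -1},
  ],
)

```text
time: 19.82
eef_pos: [0.5369, -0.1679, 0.1272]
tcp_rot: [0.657, 0.754, 0.0, 0.0]
contact_force: [-0.4, 0.0, 0.6]
finger_gap: 0.0855
finger_force: 0.0
```

```bash
python3 -c "
from h import *
go(.4394,.308,.13,97.7)"
```

```text
t 19.82 pos [ 0.5369 -0.1679  0.1272] rot [0.0002 0.0001 0.001 ] shift [ 0.6463 -0.0438 -0.0037] rows>= 1.0 8.0 j [-0.43  0.44 -0.22  0.91  0.    1.  ]
```

>>> play_rows(
  targets=[
    {"xyz": [0.065,-0.0044,0],"rot": [0,0,0],"jaw": -1},
    {"xyz": [0.065,-0.0044,0],"rot": [0,0,0],"jaw": -1},
    {"xyz": [0.065,-0.0044,0],"rot": [0,0,0],"jaw": -1},
    {"xyz": [0.065,-0.0044,0],"rot": [0,0,0],"jaw": -1},
    {"xyz": [0.065,-0.0044,0],"rot": [0,0,0],"jaw": -1},
    {"xyz": [0.065,-0.0044,0],"rot": [0,0,0],"jaw": -1},
    {"xyz": [0.065,-0.0044,0],"rot": [0,0,0],"jaw": -1},
    {"xyz": [0.065,-0.0044,0],"rot": [0,0,0],"jaw": -1},
    {"xyz": [0.065,-0.0044,0],"rot": [0,0,0],"jaw": -1},
    {"xyz": [0.061,-0.0044,0],"rot": [0,0,0],"jaw": -1},
  ],
)

```text
time: 21.08
eef_pos: [0.4379, 0.3094, 0.127]
tcp_rot: [0.655, 0.755, 0.0, 0.0]
contact_force: [0.2, 0.1, -0.5]
finger_gap: 0.0855
finger_force: 0.0
```

>>> play_rows(
  targets=[
    {"xyz": [0,0,0],"rot": [0,0,0],"jaw": -1},
    {"xyz": [0,0,0],"rot": [0,0,0],"jaw": -1},
    {"xyz": [0,0,0],"rot": [0,0,0],"jaw": -1},
  ],
)

```text
time: 21.45
eef_pos: [0.4385, 0.3067, 0.1265]
tcp_rot: [0.657, 0.754, -0.0, 0.0]
contact_force: [-0.2, 0.2, -0.7]
finger_gap: 0.0852
finger_force: 0.0
```

```bash
python3 -c "
from h import *
go(.4394,.308,.02,97.7)
f=grab('wrist'); save(f,'w4.png')
W=world(f);H=W[...,2]; q=(H>.045)&(H<.06)&(W[...,0]>.34)&(W[...,0]<.54)&(W[...,1]>.22)&(W[...,1]<.4)
n,l,s,cc=cv2.connectedComponentsWithStats(q.astype(np.uint8),connectivity=4); k=1+s[1:,4].argmax(); P=W[l==k]; print(len(P),cv2.minAreaRect(P[:,:2].astype(np.float32)),np.median(P[:,2]))
"
```

```text
t 21.45 pos [0.4385 0.3067 0.1265] rot [0.     0.0001 0.0006] shift [0.0016 0.0014 0.142 ] rows>= 1.0 2.0 j [ 0.47  0.39 -0.3   0.88 -0.    1.91]
7382 ((0.44010695815086365, 0.3080609440803528), (0.05649346858263016, 0.0962134301662445), 7.631258487701416) 0.053867516009341115
```

>>> play_rows(
  targets=[
    {"xyz": [0.0016,0.002,0.035],"rot": [0,0,0],"jaw": -1},
    {"xyz": [0,0,0.045],"rot": [0,0,0],"jaw": -1},
    {"xyz": [0,0,0.04],"rot": [0,0,0],"jaw": -1},
    {"xyz": [0,0,0.022],"rot": [0,0,0],"jaw": -1},
    {"xyz": [0,0,0],"rot": [0,0,0],"jaw": -1},
    {"xyz": [0,0,0],"rot": [0,0,0],"jaw": 1},
    {"xyz": [0,0,0],"rot": [0,0,0],"jaw": 1},
    {"xyz": [0,0,0],"rot": [0,0,0],"jaw": 1},
    {"xyz": [0,0,0],"rot": [0,0,0],"jaw": 1},
  ],
  newtons=45,
)

```text
time: 22.62
eef_pos: [0.4403, 0.3093, 0.0209]
tcp_rot: [0.657, 0.754, 0.001, 0.0]
contact_force: [-0.2, -1.2, 5.4]
finger_gap: 0.0541
finger_force: 48.7
```

>>> play_rows(
  targets=[
    {"xyz": [0,0,-0.01],"rot": [0,0,0],"jaw": 1},
    {"xyz": [0,0,-0.025],"rot": [0,0,0],"jaw": 1},
    {"xyz": [0,0,-0.04],"rot": [0,0,0],"jaw": 1},
    {"xyz": [0,0,-0.045],"rot": [0,0,0.03],"jaw": 1},
    {"xyz": [0,0,0],"rot": [0,0,0],"jaw": 1},
    {"xyz": [0,0,0],"rot": [0,0,0],"jaw": 1},
  ],
)

```text
time: 23.38
eef_pos: [0.4388, 0.3087, 0.1088]
tcp_rot: [0.691, 0.722, -0.001, -0.0]
contact_force: [0.5, 0.1, -4.7]
finger_gap: 0.0542
finger_force: 49.3
```

```bash
python3 -c "
from h import *
go(.537,-.0128,.12,92.2)"
```

```text
t 23.38 pos [0.4388 0.3087 0.1088] rot [-0.0004  0.0002  0.0017] shift [-0.4334  0.1143 -0.0149] rows>= 1.0 6.0 j [ 0.48  0.41 -0.32  0.84  0.    2.  ]
```

>>> play_rows(
  targets=[
    {"xyz": [-0.054,0.0143,-0.001],"rot": [0,0,0],"jaw": 1},
    {"xyz": [-0.054,0.0143,-0.001],"rot": [0,0,0],"jaw": 1},
    {"xyz": [-0.054,0.0143,-0.001],"rot": [0,0,0],"jaw": 1},
    {"xyz": [-0.054,0.0143,-0.001],"rot": [0,0,0],"jaw": 1},
    {"xyz": [-0.054,0.0143,-0.001],"rot": [0,0,0],"jaw": 1},
    {"xyz": [-0.054,0.0143,-0.001],"rot": [0,0,0],"jaw": 1},
    {"xyz": [-0.054,0.0143,-0.001],"rot": [0,0,0],"jaw": 1},
    {"xyz": [-0.055,0.0143,-0.001],"rot": [0,0,0],"jaw": 1},
    {"xyz": [0,0,0],"rot": [0,0,0],"jaw": 1},
    {"xyz": [0,0,0],"rot": [0,0,0],"jaw": 1},
  ],
)

```text
time: 24.62
eef_pos: [0.5377, -0.0115, 0.1144]
tcp_rot: [0.692, 0.722, -0.001, -0.001]
contact_force: [-0.3, -0.2, -4.4]
finger_gap: 0.0547
finger_force: 49.3
```

```bash
python3 -c "
from h import *
go(.537,-.0128,.0255,92.2)
f=grab('wrist'); save(f,'w5.png')"
```

```text
t 24.62 pos [ 0.5377 -0.0115  0.1144] rot [-0.0009 -0.0003  0.0012] shift [-0.0017 -0.001   0.1185] rows>= 1.0 2.0 j [-0.16  0.41 -0.3   0.86  0.    1.37]
```

View pics/w5.png

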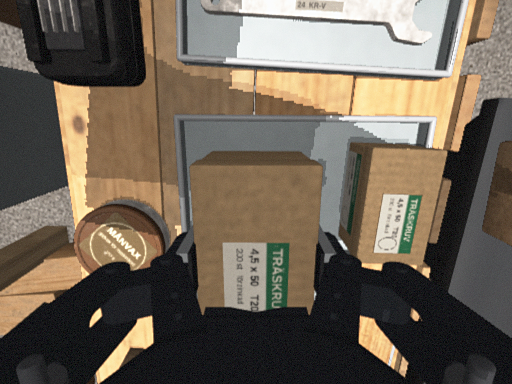

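The carton is held square over the screw tray. The tray carton at (395,200) is clear to the right, and the spanner lies in the tool tray above. Lower.

>>> play_rows(
  targets=[
    {"xyz": [-0.0017,-0.001,0.03],"rot": [0,0,0],"jaw": 1},
    {"xyz": [0,0,0.035],"rot": [0,0,0],"jaw": 1},
    {"xyz": [0,0,0.025],"rot": [0,0,0],"jaw": 1},
    {"xyz": [0,0,0.014],"rot": [0,0,0],"jaw": 1},
    {"xyz": [0,0,0.008],"rot": [0,0,0],"jaw": 1},
    {"xyz": [0,0,0.004],"rot": [0,0,0],"jaw": 1},
    {"xyz": [0,0,0.0015],"rot": [0,0,0],"jaw": 1},
    {"xyz": [0,0,0],"rot": [0,0,0],"jaw": 1},
    {"xyz": [0,0,0],"rot": [0,0,0],"jaw": 1},
  ],
)

```text
time: 25.8
eef_pos: [0.5384, -0.0132, 0.028]
tcp_rot: [0.692, 0.722, 0.0, 0.0]
contact_force: [-0.4, -0.1, -4.4]
finger_gap: 0.0539
finger_force: 49.2
```

>>> play_rows(
  targets=[
    {"xyz": [0,0,0.002],"rot": [0,0,0],"jaw": 1},
    {"xyz": [0,0,0.0015],"rot": [0,0,0],"jaw": 1},
    {"xyz": [0,0,0.001],"rot": [0,0,0],"jaw": 1},
    {"xyz": [0,0,0],"rot": [0,0,0],"jaw": 1},
  ],
)

```text
time: 26.3
eef_pos: [0.5382, -0.0131, 0.0249]
tcp_rot: [0.692, 0.722, 0.0, 0.0]
contact_force: [-3.2, -0.3, 6.0]
finger_gap: 0.0543
finger_force: 50.5
```

>>> play_rows(
  targets=[
    {"xyz": [0,0,0],"rot": [0,0,0],"jaw": -0.7},
    {"xyz": [0,0,0],"rot": [0,0,0],"jaw": -0.7},
    {"xyz": [0,0,0],"rot": [0,0,0],"jaw": -0.7},
    {"xyz": [0,0,-0.02],"rot": [0,0,0],"jaw": -0.7},
    {"xyz": [0,0,-0.04],"rot": [0,0,0],"jaw": -0.7},
    {"xyz": [0,0,-0.05],"rot": [0,0,0],"jaw": -0.7},
    {"xyz": [0,0,-0.03],"rot": [0,0,-0.0556],"jaw": -0.7},
    {"xyz": [0,0,0],"rot": [0,0,-0.0556],"jaw": -0.7},
    {"xyz": [0,0,0],"rot": [0,0,-0.0556],"jaw": -0.7},
    {"xyz": [0,0,0],"rot": [0,0,0],"jaw": -0.7},
  ],
)

```text
time: 27.55
eef_pos: [0.5384, -0.0131, 0.1302]
tcp_rot: [0.482, 0.876, 0.0, 0.0]
contact_force: [-0.2, 0.6, -0.3]
finger_gap: 0.0724
finger_force: 0.0
```

```bash
python3 -c "
from h import *
go(.618,.304,.14,122.2)"
```

```text
t 27.55 pos [ 0.5384 -0.0131  0.1302] rot [0.0002 0.0002 0.0009] shift [ 0.3013  0.3151 -0.013 ] rows>= 1.0 6.0 j [-0.16  0.39 -0.28  0.89  0.    0.85]
```

>>> play_rows(
  targets=[
    {"xyz": [0.038,0.039,-0.0016],"rot": [0,0,0],"jaw": -0.7},
    {"xyz": [0.038,0.039,-0.0016],"rot": [0,0,0],"jaw": -0.7},
    {"xyz": [0.038,0.039,-0.0016],"rot": [0,0,0],"jaw": -0.7},
    {"xyz": [0.038,0.039,-0.0016],"rot": [0,0,0],"jaw": -0.7},
    {"xyz": [0.038,0.039,-0.0016],"rot": [0,0,0],"jaw": -0.7},
    {"xyz": [0.038,0.039,-0.0016],"rot": [0,0,0],"jaw": -0.7},
    {"xyz": [0.037,0.039,-0.0016],"rot": [0,0,0],"jaw": -0.7},
    {"xyz": [0.036,0.041,-0.0016],"rot": [0,0,0],"jaw": -0.7},
    {"xyz": [0,0,0],"rot": [0,0,0],"jaw": -0.7},
    {"xyz": [0,0,0],"rot": [0,0,0],"jaw": -0.7},
  ],
)

```text
time: 28.8
eef_pos: [0.6156, 0.3035, 0.1389]
tcp_rot: [0.483, 0.876, -0.0, -0.0]
contact_force: [-0.2, -1.0, 0.2]
finger_gap: 0.0728
finger_force: 0.0
```

```bash
python3 -c "
from h import *
f=grab('wrist'); save(f,'w6.png')
go(.618,.304,.025,122.2)
W=world(f);H=W[...,2]
for lo in (.015,.03,.045,.056):
  q=(H>lo)&(H<.075)&(abs(W[...,0]-.618)<.07)&(abs(W[...,1]-.304)<.07)
  n,l,s,cc=cv2.connectedComponentsWithStats(q.astype(np.uint8),connectivity=4); k=1+s[1:,4].argmax(); P=W[l==k]; print(lo,len(P),cv2.minAreaRect(P[:,:2].astype(np.float32)),P[:,2].max())
"
```

```text
t 28.85 pos [0.6157 0.303  0.139 ] rot [-0.0002  0.      0.0005] shift [-0.0006  0.0033  0.152 ] rows>= 1.0 2.0 j [ 0.35  0.66  0.19  1.11 -0.    1.36]
0.015 2872 ((0.6174688935279846, 0.30842024087905884), (0.03586628660559654, 0.0643576979637146), 34.38861846923828) 0.06446947466024663
0.03 2806 ((0.6175146102905273, 0.3083534836769104), (0.03586628660559654, 0.06419592350721359), 34.38861846923828) 0.06446947466024663
0.045 2637 ((0.6180412769317627, 0.30760908126831055), (0.03586362674832344, 0.06237901374697685), 34.447975158691406) 0.06446947466024663
0.056 1913 ((0.6179963946342468, 0.3060579001903534), (0.033993374556303024, 0.046275172382593155), 34.00838088989258) 0.06446947466024663
```

View pics/w6.png

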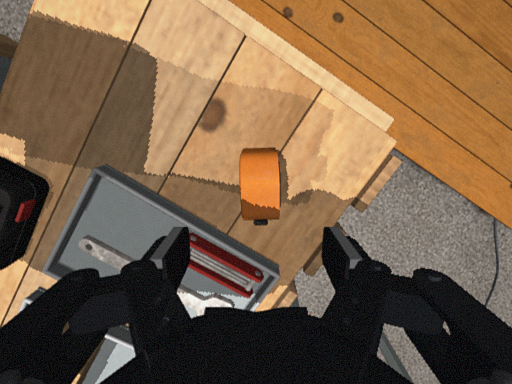

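The tape measure (orange, 260,185) stands upright between the fingers, 36 mm thick at about 34°. Descend and grip.

>>> play_rows(
  targets=[
    {"xyz": [0.001,0.0044,0.035],"rot": [0,0,-0.005],"jaw": -0.7},
    {"xyz": [0,0,0.045],"rot": [0,0,0],"jaw": -0.7},
    {"xyz": [0,0,0.045],"rot": [0,0,0],"jaw": -0.7},
    {"xyz": [0,0,0.027],"rot": [0,0,0],"jaw": -0.7},
    {"xyz": [0,0,0],"rot": [0,0,0],"jaw": -0.7},
    {"xyz": [0,0,0],"rot": [0,0,0],"jaw": 1},
    {"xyz": [0,0,0],"rot": [0,0,0],"jaw": 1},
    {"xyz": [0,0,0],"rot": [0,0,0],"jaw": 1},
    {"xyz": [0,0,0],"rot": [0,0,0],"jaw": 1},
    {"xyz": [0,0,0],"rot": [0,0,0],"jaw": 1},
  ],
  newtons=50,
)

```text
time: 30.1
eef_pos: [0.6192, 0.3063, 0.0264]
tcp_rot: [0.475, 0.88, 0.001, 0.001]
contact_force: [-1.1, -0.8, 6.4]
finger_gap: 0.0331
finger_force: 50.6
```

>>> play_rows(
  targets=[
    {"xyz": [0,0,-0.01],"rot": [0,0,0],"jaw": 1},
    {"xyz": [0,0,-0.03],"rot": [0,0,0],"jaw": 1},
    {"xyz": [0,0,-0.045],"rot": [0,0,0],"jaw": 1},
    {"xyz": [0,0,-0.045],"rot": [0,0,0],"jaw": 1},
    {"xyz": [0,0,0],"rot": [0,0,-0.052],"jaw": 1},
    {"xyz": [0,0,0],"rot": [0,0,-0.052],"jaw": 1},
    {"xyz": [0,0,0],"rot": [0,0,-0.052],"jaw": 1},
    {"xyz": [0,0,0],"rot": [0,0,-0.052],"jaw": 1},
    {"xyz": [0,0,0],"rot": [0,0,-0.052],"jaw": 1},
    {"xyz": [0,0,0],"rot": [0,0,-0.052],"jaw": 1},
  ],
)

```text
time: 31.35
eef_pos: [0.618, 0.3062, 0.1226]
tcp_rot: [0.002, 1.0, -0.0, -0.0]
contact_force: [0.5, -0.7, -2.8]
finger_gap: 0.0334
finger_force: 50.1
```

```bash
python3 -c "
from h import *
go(.526,.1992,.12,179.15)"
```

```text
t 31.35 pos [0.618  0.3062 0.1226] rot [-0.     -0.0001  0.0036] shift [ 0.1206 -0.1444  0.0035] rows>= 1.0 3.0 j [0.35 0.67 0.18 1.08 0.   0.36]
```

>>> play_rows(
  targets=[
    {"xyz": [0.03,-0.036,0],"rot": [0,0,0.0036],"jaw": 1},
    {"xyz": [0.03,-0.036,0],"rot": [0,0,0],"jaw": 1},
    {"xyz": [0.03,-0.036,0],"rot": [0,0,0],"jaw": 1},
    {"xyz": [0.03,-0.036,0],"rot": [0,0,0],"jaw": 1},
    {"xyz": [0,0,0],"rot": [0,0,0],"jaw": 1},
    {"xyz": [0,0,0],"rot": [0,0,0],"jaw": 1},
    {"xyz": [0,0,0.025],"rot": [0,0,0],"jaw": 1},
    {"xyz": [0,0,0.025],"rot": [0,0,0],"jaw": 1},
    {"xyz": [0,0,0],"rot": [0,0,0],"jaw": 1},
    {"xyz": [0,0,0],"rot": [0,0,0],"jaw": 1},
  ],
)

```text
time: 32.6
eef_pos: [0.5271, 0.2002, 0.0854]
tcp_rot: [0.01, 1.0, 0.0, 0.0]
contact_force: [0.5, -0.4, -2.3]
finger_gap: 0.0334
finger_force: 50.6
```

```bash
python3 -c "
from h import *
go(.526,.1992,.0304,179.15)
f=grab('wrist'); save(f,'w7.png')"
```

```text
t 32.6 pos [0.5271 0.2002 0.0854] rot [ 0.0001  0.0002 -0.0016] shift [ 0.0015 -0.0014  0.0734] rows>= 1.0 1.0 j [ 0.23  0.48 -0.27  0.82  0.    0.25]
```

View pics/w7.png

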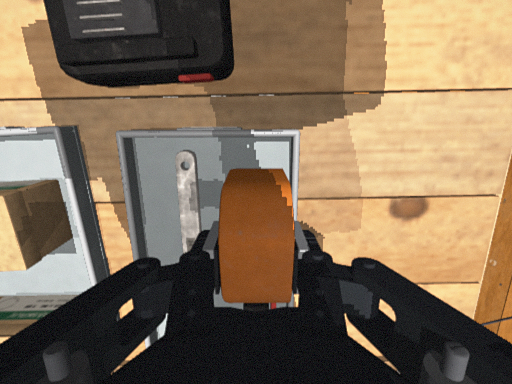

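The tape is held upright at (256,235) over the free near +y corner, and the spanner at (187,200) is clear. I'll shift it 8 mm towards the middle so the finger clears the rim, then lower.

>>> play_rows(
  targets=[
    {"xyz": [0,-0.0105,0.01],"rot": [0,0,0],"jaw": 1},
    {"xyz": [0,0,0.025],"rot": [0,0,0],"jaw": 1},
    {"xyz": [0,0,0.02],"rot": [0,0,0],"jaw": 1},
    {"xyz": [0,0,0.01],"rot": [0,0,0],"jaw": 1},
    {"xyz": [0,0,0.004],"rot": [0,0,0],"jaw": 1},
    {"xyz": [0,0,0.0015],"rot": [0,0,0],"jaw": 1},
    {"xyz": [0,0,0],"rot": [0,0,0],"jaw": 1},
    {"xyz": [0,0,0],"rot": [0,0,0],"jaw": 1},
  ],
)

```text
time: 33.65
eef_pos: [0.5265, 0.192, 0.0324]
tcp_rot: [0.01, 1.0, 0.0, 0.0]
contact_force: [-0.6, 0.6, -3.0]
finger_gap: 0.0333
finger_force: 50.6
```

>>> play_rows(
  targets=[
    {"xyz": [0,0,0.0015],"rot": [0,0,0],"jaw": 1},
    {"xyz": [0,0,0.0012],"rot": [0,0,0],"jaw": 1},
    {"xyz": [0,0,0],"rot": [0,0,0],"jaw": 1},
    {"xyz": [0,0,0],"rot": [0,0,0],"jaw": 1},
  ],
)

```text
time: 34.15
eef_pos: [0.5264, 0.1919, 0.0304]
tcp_rot: [0.01, 1.0, 0.0, 0.0]
contact_force: [-3.0, -0.4, 5.6]
finger_gap: 0.0334
finger_force: 51.3
```

>>> play_rows(
  targets=[
    {"xyz": [0,0,0],"rot": [0,0,0],"jaw": -0.1},
    {"xyz": [0,0,0],"rot": [0,0,0],"jaw": -0.1},
    {"xyz": [0,0,0],"rot": [0,0,0],"jaw": -0.1},
    {"xyz": [0,0,-0.01],"rot": [0,0,0],"jaw": -0.1},
    {"xyz": [0,0,-0.03],"rot": [0,0,0],"jaw": -0.1},
    {"xyz": [0,0,-0.05],"rot": [0,0,0],"jaw": -0.1},
    {"xyz": [0,0,-0.06],"rot": [0,0,0],"jaw": -0.1},
    {"xyz": [0,0,-0.06],"rot": [0,0,0],"jaw": -0.1},
    {"xyz": [0.04,0.05,0],"rot": [0,0,0],"jaw": -0.1},
    {"xyz": [0.04,0.05,0],"rot": [0,0,0],"jaw": -0.1},
  ],
)

```text
time: 35.4
eef_pos: [0.4677, 0.2688, 0.1887]
tcp_rot: [0.011, 1.0, 0.0, 0.001]
contact_force: [-0.1, 0.2, 0.2]
finger_gap: 0.0468
finger_force: 0.0
```

>>> play_rows(
  targets=[
    {"xyz": [0.04,0.05,0],"rot": [0,0,0],"jaw": -0.1},
    {"xyz": [0.04,0.06,0],"rot": [0,0,0],"jaw": -0.1},
    {"xyz": [0.04,0.06,0],"rot": [0,0,0],"jaw": -0.1},
    {"xyz": [0.04,0.06,0],"rot": [0,0,0],"jaw": -0.1},
    {"xyz": [0,0.06,0],"rot": [0,0,0],"jaw": -0.1},
    {"xyz": [0,0,0],"rot": [0,0,0],"jaw": -0.1},
    {"xyz": [0,0,0],"rot": [0,0,0],"jaw": -0.1},
  ],
)

```text
time: 36.28
eef_pos: [0.352, 0.4875, 0.1875]
tcp_rot: [0.01, 1.0, -0.0, -0.0]
contact_force: [1.4, -0.2, 0.6]
finger_gap: 0.0465
finger_force: 0.0
```

```bash
python3 - <<'E'
from h import *
f=grab('top'); W=world(f);H=W[...,2]; save(f,'t9.png')
def c(nm,x,y,lo,hi,r=.07,):
    q=(H>lo)&(H<hi)&(abs(W[...,0]-x)<r)&(abs(W[...,1]-y)<r)
    n,l,s,cc=cv2.connectedComponentsWithStats(q.astype(np.uint8),connectivity=4); k=1+s[1:,4].argmax(); P=W[l==k]; b=cv2.minAreaRect(P[:,:2].astype(np.float32)); print(nm,len(P),np.round(b[0],4),np.round(b[1],4),round(b[2],1),np.percentile(P[:,2],[5,50,95]).round(4))
c('offcut',.537,-.168,.042,.07,.05); c('long',.646,-.176,.036,.06); c('carton',.537,-.013,.05,.07,.06); c('full',.649,-.011,.05,.07,.06); c('tape',.526,.192,.055,.08,.05); c('hex',.63,.2025,.016,.04,.055)
q=(H>.009)&(H<.018)&(W[...,0]>.48)&(W[...,0]<.68)&(W[...,1]>.112)&(W[...,1]<.17); P=W[q];print('spanner',len(P),cv2.minAreaRect(P[:,:2].astype(np.float32)),np.percentile(P[:,2],[5,50,95]))
E
```

```text
offcut 525 [ 0.535  -0.1673] [0.0563 0.0512] 87.4 [0.0459 0.0484 0.0509]
long 1078 [ 0.6461 -0.1762] [0.1101 0.0593] 87.5 [0.0386 0.0415 0.044 ]
carton 993 [ 0.5371 -0.0139] [0.0572 0.0962] 2.2 [0.0546 0.0572 0.0596]
full 928 [ 0.6496 -0.0111] [0.0581 0.0962] 0.4 [0.0542 0.0572 0.0595]
tape 361 [0.5253 0.1914] [0.0343 0.0587] 89.1 [0.0564 0.063  0.0669]
hex 268 [0.6302 0.2025] [0.0966 0.0285] 0.7 [0.0167 0.0237 0.0276]
spanner 552 ((0.5807608962059021, 0.14314864575862885), (0.04292433336377144, 0.18749481439590454), 88.43415832519531) [0.00986163 0.0120934  0.01477572]
```

View pics/t9.png

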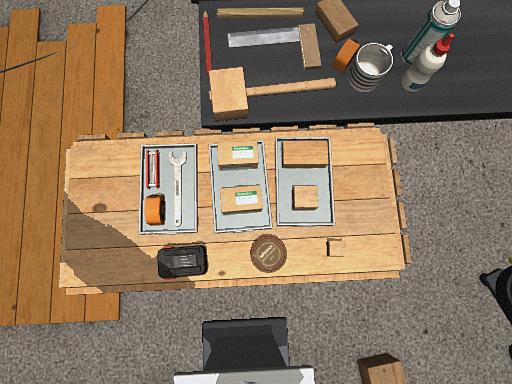

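The final picture shows the spanner (178,188) and tape (155,210) in the tool tray, the carton (241,200) in the screw tray, and the offcut (305,197) in the offcut tray. All lie flat at the right heights, and what was already in the trays has not moved. Hand in.

```bash
python3 -c "
from cell import ctrl
print(ctrl.job_done())"
```

```text
the job is handed in; nothing more can be done
None
```

The job is handed in at about 36 s of the 109 s allowed: the spanner and tape measure are in the tool tray, the carton is in the screw tray and the short offcut is in the offcut tray, all flat on the floor, and nothing already in the trays moved noticeably (within about 1 mm in the final picture); no verdict was returned.

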